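# Lay the brass post down in its rest

## Robot

A 6-joint arm with a two-finger parallel gripper is mounted at the origin on a cart in front of the work surface, level with it; the furniture and walls round the work are solid. World frame = base frame: x ahead of the robot, y to its left, z up, the work surface at z = 0. Lengths are in m, angles in degrees, forces in N, time in s.
With the tool pointing down it reaches from about 0.25 to 0.725 m from the base axis. Payload 9.7 kg.
Tool frame: the origin (TCP) lies at the very end of the fingers, on their centre line; the grasp point (between the pads) lies 19 mm behind it; y points along the fingers, x is the direction in which the jaws open and shut, and the axes are right-handed (so a half turn about y gives the same grasp; the last joint's range is limited). The gripper opens to 85 mm and grips with 20 to 120 N. Pads are 22 mm wide; open, the fingers measure 114 mm over their backs; the gripper's body (76 mm by 85 mm) begins 54 mm behind the grasp point. The pads swing forward as they close: fully open they stand 13 mm farther back than shut.
Start: joints at [0, 4.979, 10.078, 95.1, 0, 90], TCP at [0.55, -0, 0.231] pointing down, gripper open.
Joint ranges: [-179.16, 179.16], [-48.56, 103.87], [-65.8, 70.77], [-126.05, 130.52], [-82.76, 87.17], [-180, 180]. Speed limits (degrees/s): [127.2, 127.2, 147.25, 180, 180, 180].

## Interface

Orientations are given as [roll, pitch, yaw] about the fixed x, y, z axes, in that order (R = Rz(yaw) Ry(pitch) Rx(roll)).
In Python, from workcell import bot gives the robot as it stands.
- The arm moves only by the shell command python3 -m jog 'ROWS' [FORCE]. ROWS is JSON, a list of rows, each a list of 7 numbers: the closure, from 0 (fully open) to 1 (shut), then the shift along the world's x, y, z in units of 25 mm (1.0 is 25 mm), then the turn, a rotation vector about the world's x, y, z in units of 5 degrees (1.0 is 5 degrees). A call has 1 to 5 rows; each row is the pose to reach, as a shift and turn from the pose commanded when the call began; what a row does not reach only later rows make up. A row lasts 1/10 s, in which the tool goes at most 50 mm and 8.59 degrees, less where a joint would pass 70% of its speed; a pose out of reach is approached as far as the arm can. A call with a gripper value outside its range is refused whole. The fingers move at their own pace and stop on an object; FORCE is the grip in N (left out, the last holds). Time passes only in rows, so rows that repeat a pose let the fingers close. It gives the time, the measured TCP pose, the force and the opening at its end, in the units of the state.
- bot.get_obs(): the state, without advancing time (a new reading comes with each control period).
- bot.camera(name): name is "scene" or "side" or "wrist"; returns (picture, depth): 420x560x3 uint8, red, green, blue; 420x560 float32, m along the optical axis (not along the pixel's ray), 0 where there is no reading.
- bot.camera_model(name): a dict with "fx", "fy", "cx", "cy" (pixels), "rvec" (rotation vector, rad) and "tvec" (3), from world to camera coordinates, as OpenCV has them; the wrist camera has in their place "tool_from_camera" (4x4, takes a point from camera to tool coordinates, whose origin is the TCP and whose axes are the tool frame's). Camera axes: x right, y down, z forward; pixel columns grow to the right and rows downward; lengths in m; the calibration is good to about 2 mm. A picture is of the moment at which its call begins: read the wrist's pose just before it. camera_model takes no time and is no camera call.
- bot.job_done(): hands the job in, once; it reports no verdict.
Trained networks look in the newest picture that a camera, given by its name, has taken for a name from the list of things; names that differ only in an ending like _2 or _b are one class to them, and where a whole thing is asked for, a point or a joint stands for the part that bears it (a point fixed in the world has none). Each returns a list of dicts, best first, with "conf" (0 to 1); they miss things now and then, are a little off and sometimes report something else, mostly with a low value. They report only what shows in the picture. A call takes as long as a camera call. They do not tell look-alikes from the thing itself.
- bot.regions_of(camera, label): "pixels" (420x560 bool, what is visible of it) and "point" ([row, column] in pixels, amid what is visible of it).
The state is a dict: "time": time; "q": joint angles; "qd": joint speeds; "joint_efforts": joint torques, N m; "ee_pos": TCP position; "tcp_rot": TCP orientation; "wrist_force": force on the tool from outside, world axes, zero at the start; "torque": the same for the moment, N m; "opening": finger opening in m.
Only numpy, scipy, OpenCV 4.12 (cv2) and the standard library are available. Lean on these libraries where they do the work, as an engineer would, in place of code of your own. Each camera call takes 0.05 s, during which the arm holds its last target. There are 200 camera calls.

## Task

The tall brass post stands on end on the small steel rest. With the fingers only pushing and supporting, never gripping or lifting it, tip it over towards the rest's low black-padded bar and let it down gently all the way, so that it does not fall or slap down. Then push it back along the rest until its foot is against the upright aluminium stop, leave it lying on the padded bar in line with the rest, and leave the red-lidded pot, the steel block and the pliers alone.

Things in the scene. Friction and masses are not known exactly. Their poses are not given: they have to be found in the camera images.
- laying_rest: Fixed rest: dark steel plate 6 mm thick on the table, from x = -75 to +85 and y = -45 to +45 mm of its origin, which is at table height. Upright aluminium stop at its +x end: face looking to -x at x = +66 mm, 80 wide, top 40 mm above the table. Low bar with black rubber top: centred at x = -55, 16 mm in x, 80 wide, top 20 mm above the table. Tip the post towards -x.
- post: Loose rectangular brass post, black end caps, 24 (x) x 40 (y) x 150 mm (z), about 0.35 kg; origin at the centre of its foot. At the start it stands on the plate (foot at 6 mm) between stop and bar, its 24 mm side along the rest's x to within 6 degrees. It tips about its foot's -x edge, passes balance about 9 degrees from upright and meets the bar at about 80 degrees.
- post_foot (a point): Centre of the post's foot face; axes as the post's.
- post_top (a point): Centre of the post's top face, 150 mm from the foot along the post's z; axes as the post's.
- red_pot: Loose small pot with a red lid, 41 mm wide, 36 mm high, on the table to the left of the rest; origin at the centre of its underside. To be left alone.
- steel_block: Loose flat steel bench block 64 x 64 x 16 mm on the table beside the rest; origin at the centre of its underside. To be left alone.
- pliers: Loose red-handled pliers 49 x 144 x 12 mm lying on the table beside the rest; origin at the centre of its underside, long axis y. To be left alone.
There are look-alikes about, which are no part of the job. Of the things that look like the post, the larger one is meant.

How it is judged (in metres and radians):
At the end, for the whole second after the job is handed in: The post lies at rest on its broad side with its upper end on the padded bar (about 7 degrees above level), its foot on the plate and within about 5 mm of the stop, in line with the rest to within 12 degrees and within 30 mm of its middle line (angle between post's own z axis and vertical between 1.35 and 1.52 rad and x of post_foot in the frame of laying_rest between 0.059 and 0.068 m and y of post_foot in the frame of laying_rest between -0.03 and 0.03 m and z of post_foot in the frame of laying_rest below 0.024 m and x of post_top in the frame of laying_rest below -0.07 m and z of post_top in the frame of laying_rest below 0.05 m and angle between the y axis of post and the y axis of laying_rest, either way round below 0.21 rad and linear speed of post below 0.02 m/s and angular speed of post below 0.1 rad/s); the robot touches nothing.
It fails at once if the post falls or slaps down (turns faster than 4 rad/s at any moment) (angular speed of post above 4 rad/s).
It fails at once if the post is lifted or carried (its foot's centre more than 35 mm above the table) (height (world z) of post_foot above 0.035 m).
It fails at once if the post is gripped or pushed hard (finger force over 35 N) (contact force between the fingers and post above 35 N).
It fails at once if the pot, the steel block or the pliers are moved more than 15 mm (distance of any of red_pot, steel_block, pliers from where it was at the start of the episode above 0.015 m).
It also fails if it takes over 64 s, if anything falls off the work surface, if the arm or the gripper's body presses on something with over 40 N, if the wrist force passes 120 N, or if a joint passes its speed limit or range.

## Working session

There is one attempt and no reset: what is moved stays moved. The work goes in short steps, Python scripts to look and compute and a shell command to move; the robot and the scene stay as the last step left them, time stands still between calls to the robot, and variables do not carry over. Pictures are saved under pics/ and viewed, about 8 in all and at most 12, crops included, and the job is handed in when it is done.

```bash
mkdir -p pics; cat > h.py <<'E'
import numpy as np, cv2
from workcell import bot
def cloud(name,depth):
    m=bot.camera_model(name); v,u=np.mgrid[:420,:560]
    P=np.stack([(u-m["cx"])/m["fx"]*depth,(v-m["cy"])/m["fy"]*depth,depth],-1)
    R=cv2.Rodrigues(np.array(m["rvec"],float))[0]; t=np.array(m["tvec"],float).ravel()
    return (P-t)@R
def snap(name,fn=None):
    rgb,d=bot.camera(name)
    if fn: cv2.imwrite("pics/"+fn,rgb[:,:,::-1])
    return rgb,d,cloud(name,d)
E
python3 - <<'E'
from h import *
for n in("scene","side"):
    rgb,d,W=snap(n,n+"0.png")
    np.save(n+"0.npy",W)
    for l in("laying_rest","post","red_pot","steel_block","pliers"):
        for r in bot.regions_of(n,l):
            p=W[r["pixels"]&(d>0)]
            print(n,l,round(r["conf"],2),r["point"],len(p),np.round(np.percentile(p,[3,50,97],axis=0),3).tolist() if len(p) else 0)
o=bot.get_obs();print(o["time"],o["ee_pos"],o["tcp_rot"],o["wrist_force"])
E
```

```text
scene laying_rest 0.89 [288.5, 330.5] 2179 [[0.522, -0.377, 0.003], [0.586, -0.307, 0.007], [0.659, -0.244, 0.04]]
scene post 0.78 [262.6, 351.1] 714 [[0.606, -0.346, 0.013], [0.617, -0.337, 0.112], [0.638, -0.308, 0.158]]
scene post 0.53 [215.0, 324.3] 359 [[0.627, -0.182, 0.003], [0.636, -0.174, 0.069], [0.669, -0.106, 0.111]]
scene red_pot 0.8 [204.3, 215.7] 255 [[0.428, 0.009, 0.004], [0.444, 0.017, 0.033], [0.463, 0.043, 0.038]]
scene steel_block 0.57 [339.9, 352.1] 995 [[0.524, -0.471, 0.005], [0.559, -0.438, 0.016], [0.594, -0.401, 0.019]]
scene pliers 0.7 [328.9, 278.0] 638 [[0.39, -0.385, 0.001], [0.446, -0.345, 0.008], [0.503, -0.291, 0.012]]
scene pliers 0.26 [338.1, 355.3] 976 [[0.526, -0.472, 0.007], [0.56, -0.437, 0.016], [0.597, -0.402, 0.019]]
side laying_rest 0.74 [288.7, 340.3] 2511 [[0.517, -0.377, 0.001], [0.587, -0.308, 0.006], [0.659, -0.241, 0.04]]
side post 0.97 [222.0, 330.4] 426 [[0.626, -0.18, 0.005], [0.634, -0.173, 0.066], [0.654, -0.157, 0.11]]
side post 0.63 [253.5, 366.8] 1052 [[0.605, -0.344, 0.008], [0.615, -0.336, 0.098], [0.638, -0.303, 0.156]]
side red_pot 0.58 [212.1, 218.3] 292 [[0.426, 0.011, 0.004], [0.442, 0.02, 0.03], [0.461, 0.045, 0.037]]
side steel_block 0.81 [333.3, 368.9] 1232 [[0.523, -0.471, 0.002], [0.557, -0.437, 0.016], [0.597, -0.399, 0.018]]
side pliers 0.71 [322.8, 285.0] 767 [[0.389, -0.383, 0.002], [0.443, -0.341, 0.008], [0.501, -0.292, 0.011]]
0.6 [ 5.49999308e-01 -2.30927696e-06  2.31276697e-01] [-8.99985807e+01  1.14494538e-03  1.42268657e-04] [0.04703863 0.22343556 0.27843362]
```

View pics/side0.png

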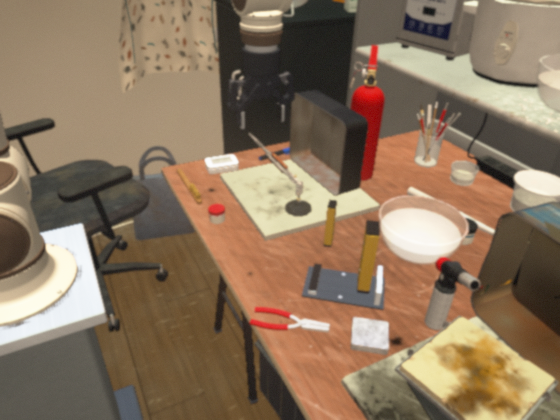

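```bash
python3 - <<'E'
from h import *
for n in("scene","side"):
    W=np.load(n+"0.npy").reshape(-1,3)
    box=(W[:,0]>.48)&(W[:,0]<.70)&(W[:,1]>-.42)&(W[:,1]<-.21)
    P=W[box]
    def rect(lo,hi,lab,extra=None):
        q=P[(P[:,2]>lo)&(P[:,2]<hi)]
        if len(q)<8: print(n,lab,len(q));return
        r=cv2.minAreaRect((q[:,:2]*1000).astype(np.float32)); print(n,lab,len(q),np.round(r[0]),np.round(r[1]),round(r[2],1))
    rect(.145,.17,"posttop"); rect(.05,.14,"postbody"); rect(.034,.046,"stoptop"); rect(.017,.023,"bartop"); rect(.004,.008,"plate")
E
```

```text
scene posttop 230 [ 625. -325.] [41. 24.] 55.0
scene postbody 327 [ 615. -325.] [44. 21.] 89.2
scene stoptop 190 [ 629. -337.] [79. 47.] 50.8
scene bartop 290 [ 564. -339.] [158. 143.] 46.6
scene plate 1476 [ 589. -317.] [220. 196.] 1.4
side posttop 235 [ 624. -323.] [42. 24.] 55.5
side postbody 549 [ 615. -323.] [46. 21.] 88.3
side stoptop 219 [ 628. -335.] [80. 46.] 51.1
side bartop 300 [ 581. -326.] [120. 188.] 8.2
side plate 1783 [ 566. -335.] [172. 160.] 50.9
```

```bash
python3 - <<'E'
from h import *
for n in("scene","side"):
    W=np.load(n+"0.npy").reshape(-1,3)
    c=np.array([.588,-.309]); a=np.radians(-39); ex=np.array([np.cos(a),np.sin(a)]); ey=np.array([-ex[1],ex[0]])
    D=W[:,:2]-c; X=D@ex; Y=D@ey; Z=W[:,2]
    def rep(lab,m):
        if m.sum()<6: print(lab,m.sum());return
        r=cv2.minAreaRect((W[m][:,:2]*1000).astype(np.float32))
        print(n,lab,m.sum(),"x",np.round(np.percentile(X[m],[2,50,98])*1e3),"y",np.round(np.percentile(Y[m],[2,50,98])*1e3),np.round(r[0]),np.round(r[1]),round(r[2],1))
    near=(abs(Y)<.06)
    rep("stop",near&(Z>.036)&(Z<.044)&(X>.045)&(X<.11))
    rep("bar",near&(Z>.016)&(Z<.024)&(X<-.03)&(X>-.09))
    rep("plate",near&(Z>.003)&(Z<.009)&(abs(X)<.11))
    rep("postside",near&(Z>.05)&(Z<.14)&(abs(X)<.1))
    rep("posttop",near&(Z>.15)&(Z<.165)&(abs(X)<.1))
E
```

```text
scene stop 157 x [49. 68. 73.] y [-34.   0.  43.] [ 637. -343.] [79. 28.] 50.7
scene bar 221 x [-66. -58. -50.] y [-34.   4.  44.] [ 546. -268.] [81. 16.] 51.0
scene plate 1779 x [-77.  -3.  81.] y [-46.  -5.  49.] [ 588. -310.] [118. 218.] 50.8
scene postside 327 x [26. 39. 51.] y [-10.  -7.  19.] [ 615. -325.] [44. 21.] 89.2
scene posttop 209 x [27. 39. 50.] y [-9.  9. 31.] [ 625. -325.] [41. 24.] 55.5
side stop 159 x [47. 65. 71.] y [-34.  -2.  43.] [ 637. -341.] [80. 26.] 51.1
side bar 216 x [-68. -60. -52.] y [-33.   3.  45.] [ 545. -266.] [81. 16.] 51.2
side plate 1853 x [-78.  -5.  77.] y [-39.  -5.  49.] [ 586. -310.] [110. 203.] 51.5
side postside 549 x [24. 36. 49.] y [-8. -6. 25.] [ 615. -323.] [46. 21.] 88.3
side posttop 195 x [25. 37. 48.] y [-8.  9. 32.] [ 624. -323.] [42. 23.] 54.5
```

```bash
python3 -m jog '[[0.3,0,-2,0,0,0,-1.4],[0.55,0,-4,0,0,0,-2.8],[0.55,0,-6,0,0,0,-4.2],[0.55,0,-8,0,0,0,-5.6],[0.55,0,-9,0,0,0,-7]]'
```

```text
time: 1.1
ee_pos: [0.5494, -0.2285, 0.231]
tcp_rot: [-90.0, -0.0, -35.4]
wrist_force: [1.5, 0.9, -0.1]
opening: 0.0384
```

```bash
python3 -m jog '[[0.55,1,-1.4,0,0,0,0],[0.55,2,-2.8,0,0,0,0],[0.55,2.98,-3.96,0,0,0,0],[0.55,2.98,-3.96,0,0,0,0],[0.55,2.98,-3.96,0,0,0,0]]'; python3 -c "
from workcell import bot
o=bot.get_obs();print(o['ee_pos'],o['tcp_rot'],o['q'],o['opening'])"
```

```text
time: 1.6
ee_pos: [0.6246, -0.3245, 0.2294]
tcp_rot: [-90.0, 0.2, -35.0]
wrist_force: [0.4, 0.4, -0.2]
opening: 0.0381
[ 0.62464518 -0.32453845  0.22938273] [-90.01510833   0.15137599 -35.04378989] [-2.74564535e+01  2.86683722e+01  3.91730960e+01  1.00656769e+02
  5.01120333e-03  9.75873097e+01] 0.03810845296900762
```

```bash
cat >> h.py <<'E'
from scipy.spatial.transform import Rotation as Ro
def wrist(fn=None):
    o=bot.get_obs(); rgb,d=bot.camera("wrist")
    if fn: cv2.imwrite("pics/"+fn,rgb[:,:,::-1])
    m=bot.camera_model("wrist"); v,u=np.mgrid[:420,:560]
    P=np.stack([(u-m["cx"])/m["fx"]*d,(v-m["cy"])/m["fy"]*d,d],-1)
    T=np.array(m["tool_from_camera"]); P=P@T[:3,:3].T+T[:3,3]
    return rgb,d,P@Ro.from_euler("xyz",o["tcp_rot"],degrees=True).as_matrix().T+o["ee_pos"]
E
python3 - <<'E'
from h import *
rgb,d,W=wrist("w1.png")
m=(d>0)&(abs(W[...,2]-.156)<.008)&(np.hypot(W[...,0]-.624,W[...,1]+.324)<.04)
print(m.sum())
r=cv2.minAreaRect((W[m][:,:2]*1000).astype(np.float32));print(r, np.median(W[m][:,2]))
E
```

```text
2312
((625.6179809570312, -321.8311767578125), (40.11711120605469, 23.8819580078125), 53.97603988647461) 0.15668248460149387
```

View pics/w1.png

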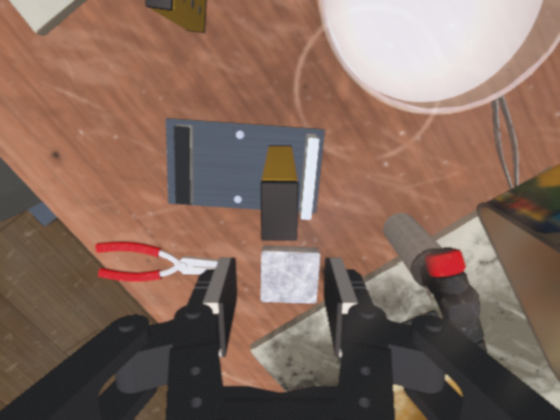

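```bash
python3 - <<'E'
from h import *
for n in("scene","side"):
    W=np.load(n+"0.npy").reshape(-1,3)
    D=W[:,:2]-[.625,-.324]; X=D@[.819,-.574]; Y=D@[.574,.819]
    m=(abs(X)<.16)&(abs(Y)<.12)&(W[:,2]>.07)&~((abs(X)<.03)&(abs(Y)<.035))
    print(m.sum(), np.round(np.c_[X,Y,W[:,2]][m][::15],3).tolist()[:12])
E
python3 -m jog '[[0.55,0,0,-1,0,0,0],[0.55,0,0,-2,0,0,0],[0.55,0,0,-3,0,0,0],[0.55,0,0,-4.2,0,0,0],[0.55,0,0,-4.2,0,0,0]]'
```

```text
1092 [[0.034, 0.119, 0.087], [0.035, 0.115, 0.074], [0.043, 0.097, 0.086], [0.043, 0.102, 0.07], [0.049, 0.092, 0.077], [0.054, 0.089, 0.074], [0.06, 0.079, 0.08], [0.063, 0.077, 0.076], [0.077, 0.068, 0.087], [0.074, 0.073, 0.073], [0.082, 0.065, 0.081], [0.09, 0.061, 0.085]]
1504 [[0.032, 0.12, 0.084], [0.033, 0.118, 0.075], [0.037, 0.109, 0.076], [0.038, 0.11, 0.071], [0.047, 0.089, 0.085], [0.057, 0.086, 0.086], [0.052, 0.088, 0.078], [0.06, 0.077, 0.085], [0.068, 0.075, 0.085], [0.076, 0.072, 0.086], [0.081, 0.069, 0.086], [0.085, 0.067, 0.086]]
time: 2.15
ee_pos: [0.6225, -0.322, 0.1235]
tcp_rot: [-90.0, 0.3, -34.9]
wrist_force: [-0.4, 0.1, -1.0]
opening: 0.0382
```

```bash
python3 - <<'E'
import numpy as np
e=np.array([.819,-.574]); c0=np.array([.625,-.323])
def tcp(th,o,s,k=.72):
    t=np.radians(th);f=k*t
    C=np.array([12+150*np.sin(t),6+150*np.cos(t)])
    p=C+s*np.array([-np.sin(f),-np.cos(f)])+o/2*np.array([-np.cos(f),np.sin(f)])
    return np.r_[c0*1000-e*p[0],p[1]],k*th
prev=np.array([624.5,-324,126.3]);pf=0
for th in list(range(4,86,4)):
    o=38 if th<=36 else 49; s=31-max(0,th-40)/40*9
    p,f=tcp(th,o,s); d=(p-prev)/25; r=-(f-pf)/5*np.array([.574,.819])
    print(th,o,"abs",p.round(),f,"tot",d.round(2),r.round(2))
    if th%16==0: prev=p;pf=f;print("--")
E
```

```text
4 38 abs [ 623. -322.  126.] 2.88 tot [-0.04  0.08 -0.03] [-0.33 -0.47]
8 38 abs [ 616. -317.  126.] 5.76 tot [-0.34  0.29 -0.03] [-0.66 -0.94]
12 38 abs [ 609. -312.  125.] 8.64 tot [-0.63  0.49 -0.05] [-0.99 -1.42]
16 38 abs [ 602. -307.  124.] 11.52 tot [-0.91  0.7  -0.11] [-1.32 -1.89]
--
20 38 abs [ 595. -302.  122.] 14.399999999999999 tot [-0.28  0.2  -0.08] [-0.33 -0.47]
24 38 abs [ 588. -297.  119.] 17.28 tot [-0.56  0.39 -0.18] [-0.66 -0.94]
28 38 abs [ 581. -292.  116.] 20.16 tot [-0.83  0.58 -0.31] [-0.99 -1.42]
32 38 abs [ 574. -287.  112.] 23.04 tot [-1.09  0.77 -0.46] [-1.32 -1.89]
--
36 38 abs [ 568. -283.  108.] 25.919999999999998 tot [-0.25  0.18 -0.17] [-0.33 -0.47]
40 49 abs [ 566. -282.  106.] 28.799999999999997 tot [-0.33  0.23 -0.26] [-0.66 -0.94]
44 49 abs [ 560. -277.  101.] 31.68 tot [-0.58  0.41 -0.44] [-0.99 -1.42]
48 49 abs [ 554. -273.   96.] 34.56 tot [-0.81  0.57 -0.64] [-1.32 -1.89]
--
52 49 abs [ 548. -269.   91.] 37.44 tot [-0.22  0.16 -0.22] [-0.33 -0.47]
56 49 abs [ 543. -266.   85.] 40.32 tot [-0.43  0.3  -0.46] [-0.66 -0.94]
60 49 abs [ 538. -262.   78.] 43.199999999999996 tot [-0.63  0.44 -0.71] [-0.99 -1.42]
64 49 abs [ 534. -259.   72.] 46.08 tot [-0.81  0.57 -0.98] [-1.32 -1.89]
--
68 49 abs [ 530. -256.   64.] 48.96 tot [-0.16  0.11 -0.29] [-0.33 -0.47]
72 49 abs [ 526. -254.   57.] 51.839999999999996 tot [-0.31  0.22 -0.59] [-0.66 -0.94]
76 49 abs [ 523. -251.   49.] 54.72 tot [-0.44  0.31 -0.9 ] [-0.99 -1.42]
80 49 abs [ 520. -250.   41.] 57.599999999999994 tot [-0.54  0.38 -1.23] [-1.32 -1.89]
--
84 49 abs [ 518. -248.   33.] 60.48 tot [-0.09  0.06 -0.33] [-0.33 -0.47]
```

```bash
python3 -m jog '[[0.55,-0.02,0.04,-0.02,-0.16,-0.23,0],[0.55,-0.04,0.08,-0.03,-0.33,-0.47,0],[0.55,-0.14,0.15,-0.03,-0.44,-0.63,0],[0.55,-0.24,0.22,-0.03,-0.55,-0.79,0],[0.55,-0.34,0.29,-0.03,-0.66,-0.94,0]]'
python3 -m jog '[[0.55,-0.06,0.04,0,-0.13,-0.19,0],[0.55,-0.12,0.08,-0.01,-0.26,-0.38,0],[0.55,-0.18,0.12,-0.01,-0.4,-0.57,0],[0.55,-0.24,0.16,-0.02,-0.53,-0.76,0],[0.55,-0.29,0.2,-0.02,-0.66,-0.95,0]]'
python3 - <<'E'
from h import *
rgb,d,W=snap("side")
m=cv2.resize(rgb[180:360,260:460],None,fx=3,fy=3);cv2.imwrite("pics/s2.png",m[:,:,::-1])
E
```

```text
time: 2.65
ee_pos: [0.6162, -0.3162, 0.129]
tcp_rot: [-90.0, -6.0, -35.0]
wrist_force: [-0.4, -0.3, -0.3]
opening: 0.0382
time: 3.15
ee_pos: [0.6089, -0.3112, 0.1284]
tcp_rot: [-90.0, -11.8, -35.0]
wrist_force: [0.0, -0.1, -1.8]
opening: 0.0384
```

View pics/s2.png

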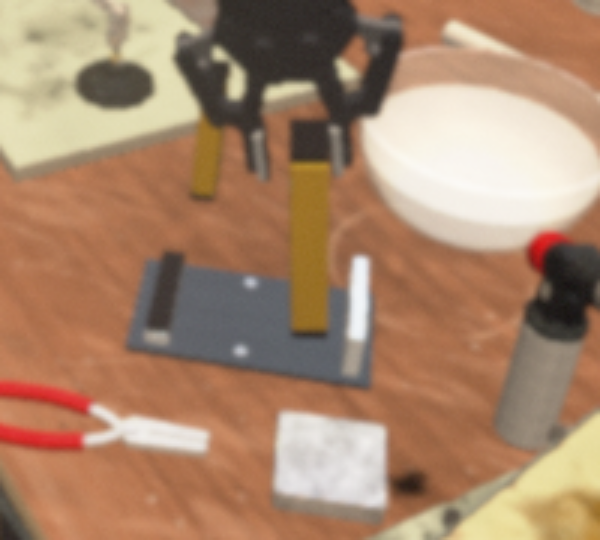

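```bash
python3 -m jog '[[0.55,-0.06,0.04,-0.01,0,0,0],[0.55,-0.12,0.08,-0.02,0,0,0],[0.55,-0.18,0.12,-0.04,0,0,0],[0.55,-0.24,0.17,-0.05,0,0,0],[0.55,-0.28,0.21,-0.06,0,0,0]]'
python3 -m jog '[[0.55,-0.08,0.06,-0.02,-0.11,-0.16,0],[0.55,-0.17,0.12,-0.05,-0.22,-0.32,0],[0.55,-0.25,0.18,-0.07,-0.33,-0.47,0],[0.55,-0.33,0.24,-0.1,-0.44,-0.63,0],[0.55,-0.42,0.3,-0.13,-0.5,-0.71,0]]'
python3 - <<'E'
from h import *
rgb,d,W=snap("side")
m=cv2.resize(rgb[180:360,260:460],None,fx=3,fy=3);cv2.imwrite("pics/s3.png",m[:,:,::-1])
E
```

```text
time: 3.7
ee_pos: [0.6016, -0.3064, 0.1233]
tcp_rot: [-90.0, -11.5, -35.0]
wrist_force: [0.6, 1.2, -0.0]
opening: 0.0385
time: 4.2
ee_pos: [0.5908, -0.2987, 0.1203]
tcp_rot: [-90.0, -15.9, -35.0]
wrist_force: [0.2, 0.1, -0.3]
opening: 0.0388
```

View pics/s3.png

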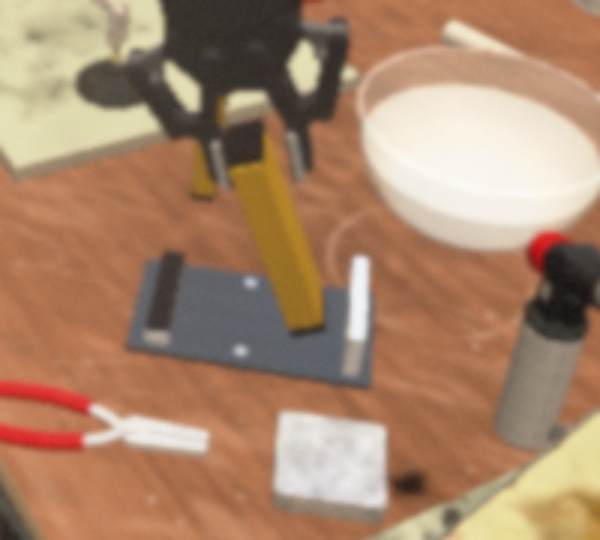

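```bash
python3 -m jog '[[0.55,-0.14,0.1,-0.06,-0.17,-0.24,0],[0.55,-0.28,0.2,-0.13,-0.33,-0.47,0],[0.55,-0.42,0.3,-0.2,-0.5,-0.71,0],[0.55,-0.56,0.4,-0.27,-0.66,-0.94,0],[0.55,-0.7,0.5,-0.34,-0.83,-1.18,0]]'
python3 -m jog '[[0.53,-0.07,0.05,-0.05,-0.13,-0.19,0],[0.5,-0.14,0.1,-0.1,-0.26,-0.38,0],[0.47,-0.2,0.14,-0.15,-0.4,-0.57,0],[0.44,-0.27,0.19,-0.2,-0.53,-0.76,0],[0.42,-0.33,0.23,-0.26,-0.66,-0.94,0]]'
python3 -m jog '[[0.42,-0.1,0.07,-0.08,-0.13,-0.19,0],[0.42,-0.19,0.14,-0.15,-0.26,-0.38,0],[0.42,-0.29,0.2,-0.23,-0.4,-0.57,0],[0.42,-0.38,0.27,-0.3,-0.53,-0.76,0],[0.42,-0.48,0.34,-0.38,-0.66,-0.95,0]]'
python3 - <<'E'
from h import *
rgb,d,W=snap("side")
m=cv2.resize(rgb[180:360,260:460],None,fx=3,fy=3);cv2.imwrite("pics/s4.png",m[:,:,::-1])
E
```

```text
time: 4.75
ee_pos: [0.5735, -0.2864, 0.1117]
tcp_rot: [-90.0, -23.1, -35.0]
wrist_force: [-0.9, 0.4, -0.1]
opening: 0.0384
time: 5.25
ee_pos: [0.5654, -0.2807, 0.1052]
tcp_rot: [-90.0, -28.9, -35.0]
wrist_force: [-1.3, 1.7, 0.2]
opening: 0.0498
time: 5.75
ee_pos: [0.5533, -0.2721, 0.0956]
tcp_rot: [-90.0, -34.7, -35.0]
wrist_force: [-0.4, 0.2, -1.1]
opening: 0.0494
```

View pics/s4.png

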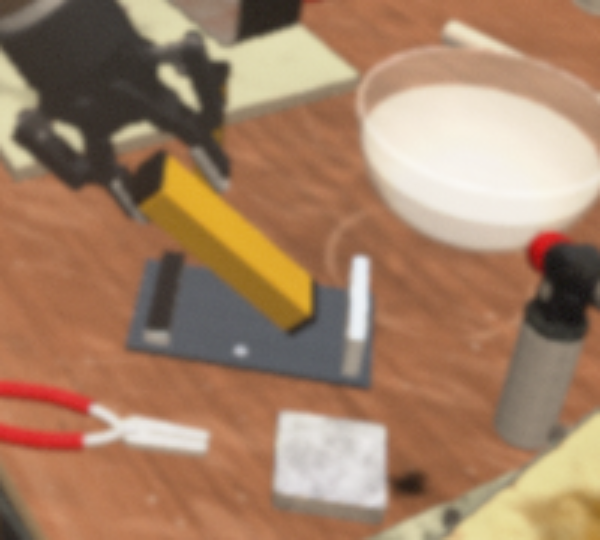

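```bash
python3 -m jog '[[0.42,-0.09,0.06,-0.09,-0.13,-0.19,0],[0.42,-0.17,0.12,-0.18,-0.26,-0.38,0],[0.42,-0.26,0.18,-0.27,-0.4,-0.57,0],[0.42,-0.35,0.24,-0.36,-0.53,-0.76,0],[0.42,-0.43,0.3,-0.46,-0.66,-0.94,0]]'
python3 -m jog '[[0.42,-0.08,0.06,-0.1,-0.13,-0.19,0],[0.42,-0.16,0.11,-0.2,-0.26,-0.38,0],[0.42,-0.24,0.17,-0.31,-0.4,-0.57,0],[0.42,-0.31,0.22,-0.41,-0.53,-0.76,0],[0.42,-0.38,0.27,-0.52,-0.66,-0.94,0]]'
python3 -m jog '[[0.42,-0.07,0.05,-0.12,-0.13,-0.19,0],[0.42,-0.13,0.09,-0.24,-0.26,-0.38,0],[0.42,-0.19,0.13,-0.35,-0.4,-0.57,0],[0.42,-0.25,0.18,-0.47,-0.53,-0.76,0],[0.42,-0.31,0.22,-0.59,-0.66,-0.94,0]]'
python3 - <<'E'
from h import *
rgb,d,W=snap("side")
m=cv2.resize(rgb[180:360,260:460],None,fx=3,fy=3);cv2.imwrite("pics/s5.png",m[:,:,::-1])
E
```

```text
time: 6.3
ee_pos: [0.5425, -0.2646, 0.0841]
tcp_rot: [-90.0, -40.4, -35.0]
wrist_force: [-0.1, 0.7, -0.8]
opening: 0.0498
time: 6.8
ee_pos: [0.5331, -0.2579, 0.071]
tcp_rot: [-90.0, -46.2, -35.0]
wrist_force: [-0.6, -0.3, -1.4]
opening: 0.0495
time: 7.3
ee_pos: [0.5253, -0.2524, 0.0563]
tcp_rot: [-90.0, -51.9, -35.0]
wrist_force: [0.7, -0.3, -1.8]
opening: 0.0496
```

View pics/s5.png

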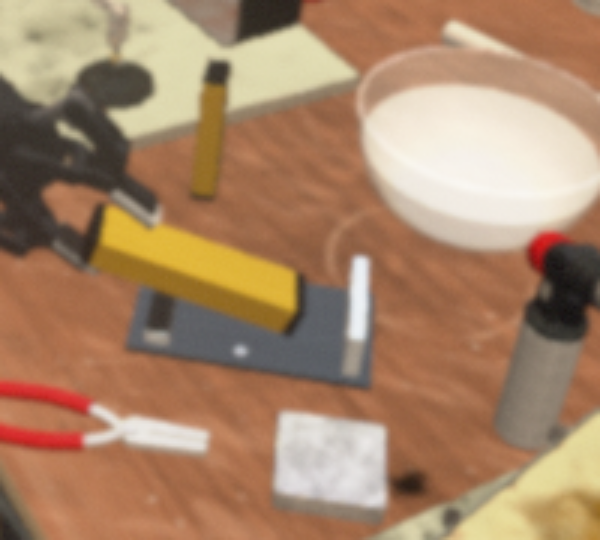

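```bash
python3 -m jog '[[0.42,-0.04,0.03,-0.13,-0.13,-0.19,0],[0.42,-0.08,0.06,-0.26,-0.26,-0.38,0],[0.42,-0.12,0.09,-0.39,-0.4,-0.57,0],[0.42,-0.16,0.12,-0.52,-0.53,-0.76,0],[0.42,-0.2,0.14,-0.66,-0.66,-0.94,0]]'
python3 - <<'E'
from h import *
rgb,d,W=snap("side")
m=cv2.resize(rgb[180:360,260:460],None,fx=3,fy=3);cv2.imwrite("pics/s6.png",m[:,:,::-1])
R=W.reshape(-1,3); D=R[:,:2]-[.588,-.302]; X=D@[.777,-.629]; Y=D@[.629,.777]
for x in range(-140,50,15):
    m=(abs(X-x/1000)<.006)&(abs(Y)<.02)&(R[:,2]>.01)
    print(x,m.sum(),np.round(np.percentile(R[m,2],[50,90])*1000) if m.sum() else '')
E
```

```text
time: 7.85
ee_pos: [0.5207, -0.249, 0.0403]
tcp_rot: [-90.0, -57.6, -35.0]
wrist_force: [1.9, -1.0, 2.1]
opening: 0.0495
-140 227 [106. 151.]
-125 252 [103. 143.]
-110 226 [ 99. 126.]
-95 179 [ 79. 109.]
-80 163 [52. 82.]
-65 119 [46. 49.]
-50 133 [43. 46.]
-35 128 [41. 43.]
-20 128 [38. 41.]
-5 126 [35. 38.]
10 123 [33. 35.]
25 118 [30. 32.]
40 0
```

View pics/s6.png

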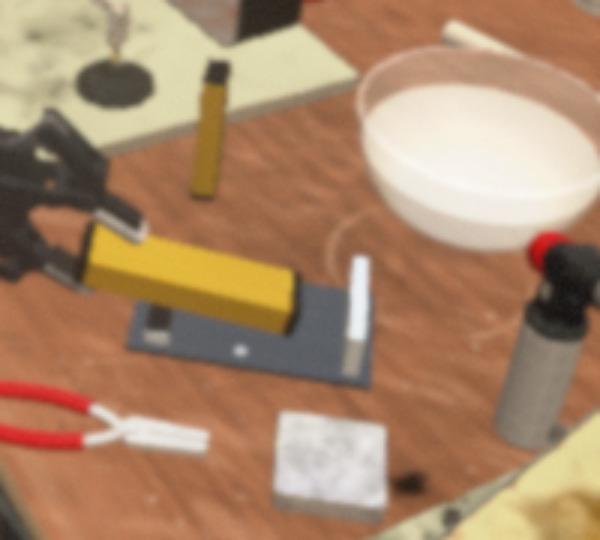

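```bash
python3 -m jog '[[0.39,0,0,0,0,0,0],[0.36,0,0,0,0,0,0],[0.33,0,0,0,0,0,0],[0.3,0,0,0,0,0,0],[0.3,0,0,0,0,0,0]]'
python3 -m jog '[[0.3,-0.25,0.17,0.19,0,0,0],[0.3,-0.5,0.35,0.38,0,0,0],[0.3,-0.75,0.52,0.58,0,0,0],[0.3,-1,0.7,0.77,0,0,0],[0.3,-1.24,0.87,0.96,0,0,0]]'
python3 -m jog '[[0.5,-0.3,0.2,0.3,0,0,0],[0.7,-0.6,0.4,0.6,0,0,0],[0.9,-0.9,0.6,0.8,0,0,0],[1,-0.9,0.6,0.8,0,0,0],[1,-0.9,0.6,0.8,0,0,0]]'
cat > post.py <<'E'
from h import *
rgb,d,W=snap("side")
R=W.reshape(-1,3); D=R[:,:2]-[.588,-.302]; X=D@[.777,-.629]; Y=D@[.629,.777]
for x in range(-140,50,15):
    m=(abs(X-x/1000)<.006)&(abs(Y)<.03)&(R[:,2]>.01)
    print(x,m.sum(),np.round(np.percentile(R[m,2],[50,90])*1000) if m.sum() else '')
m=(abs(Y)<.04)&(X>-.135)&(X<.06)&(R[:,2]>.026+ -.16*(X-.03)-.0)&(R[:,2]<.062)
q=np.c_[X,Y][m]*1000
print(len(q),cv2.minAreaRect(q.astype(np.float32)))
o=bot.get_obs();print(o["time"],o["ee_pos"],o["tcp_rot"],o["opening"])
E
python3 post.py
```

```text
time: 8.4
ee_pos: [0.5207, -0.2491, 0.0401]
tcp_rot: [-90.1, -57.6, -35.0]
wrist_force: [0.4, -1.5, -0.8]
opening: 0.0596
time: 8.9
ee_pos: [0.499, -0.2292, 0.0716]
tcp_rot: [-90.3, -56.8, -35.0]
wrist_force: [-0.5, 0.0, 1.3]
opening: 0.0596
time: 9.4
ee_pos: [0.4933, -0.2186, 0.08]
tcp_rot: [-90.5, -56.8, -34.9]
wrist_force: [0.1, -0.5, -1.2]
opening: -0.0003
-140 105 [ 97. 106.]
-125 52 [90. 97.]
-110 109 [53. 56.]
-95 133 [52. 54.]
-80 132 [49. 51.]
-65 140 [46. 48.]
-50 151 [43. 46.]
-35 129 [40. 43.]
-20 131 [38. 40.]
-5 133 [35. 38.]
10 134 [33. 35.]
25 125 [30. 32.]
40 0 
1116 ((-40.79510498046875, 1.040384292602539), (146.65480041503906, 44.0799560546875), 3.9822235107421875)
9.45 [ 0.49325591 -0.21872105  0.07997757] [-90.54721306 -56.79060824 -34.94473304] -8.307713129043117e-05
```

```bash
python3 -m jog '[[1,0,0,0.6,0.9,1.3,0],[1,0,0,1.2,1.8,2.6,0],[1,0,0,1.2,2.7,3.9,0],[1,0,0,1.2,3.6,5.2,0],[1,0,0,1.2,3.6,5.2,0]]'
python3 -m jog '[[1,0,0,0,0.9,1.3,0],[1,0,0,0,1.8,2.6,0],[1,0,0,0,2.9,4.1,0],[1,0,0,0,2.9,4.1,0],[1,0,0,0,2.9,4.1,0]]'
```

```text
time: 9.95
ee_pos: [0.4954, -0.2203, 0.1099]
tcp_rot: [-90.7, -24.9, -34.9]
wrist_force: [0.3, -0.4, -0.2]
opening: 0.0001
time: 10.45
ee_pos: [0.4932, -0.219, 0.1086]
tcp_rot: [-90.6, -0.1, -34.9]
wrist_force: [0.2, 0.6, -0.1]
opening: 0.0001
```

```bash
python3 -m jog '[[1,-1.05,0.25,0,0,0,0],[1,-1.05,0.25,-0.8,0,0,0],[1,-1.05,0.25,-1.8,0,0,0],[1,-1.05,0.25,-2.8,0,0,0],[1,-1.05,0.25,-3.4,0,0,0]]'
python3 - <<'E'
from h import *
rgb,d,W=snap("side")
m=cv2.resize(rgb[180:360,260:460],None,fx=3,fy=3);cv2.imwrite("pics/s7.png",m[:,:,::-1])
o=bot.get_obs();p=o["ee_pos"][:2]-[.588,-.302];print(p@[.777,-.629],p@[.629,.777],o["ee_pos"])
E
```

```text
time: 10.95
ee_pos: [0.4658, -0.2118, 0.0251]
tcp_rot: [-90.5, -0.3, -34.9]
wrist_force: [0.1, -0.5, 0.9]
opening: -0.0003
-0.15249459026092047 -0.0069948913319408225 [ 0.46503445 -0.21145889  0.02316412]
```

View pics/s7.png

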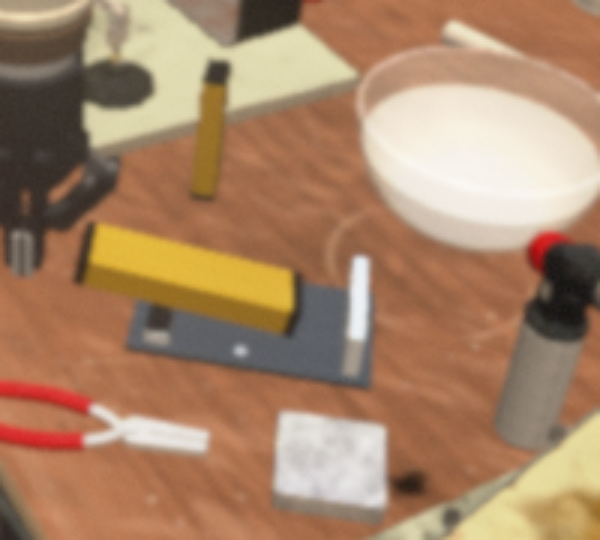

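```bash
python3 -m jog '[[1,0.16,-0.11,0,0,0,0],[1,0.33,-0.23,0,0,0,0],[1,0.49,-0.34,0,0,0,0],[1,0.66,-0.46,0,0,0,0],[1,0.82,-0.57,0,0,0,0]]'
python3 -m jog '[[1,0.1,-0.07,0,0,0,0],[1,0.2,-0.14,0,0,0,0],[1,0.3,-0.21,0,0,0,0],[1,0.4,-0.28,0,0,0,0],[1,0.49,-0.34,0,0,0,0]]'
python3 post.py
```

```text
time: 11.5
ee_pos: [0.4881, -0.2271, 0.0257]
tcp_rot: [-90.5, -0.1, -34.9]
wrist_force: [-0.9, 1.1, -0.7]
opening: 0.0003
time: 12.0
ee_pos: [0.4999, -0.2354, 0.0253]
tcp_rot: [-90.5, -0.1, -34.9]
wrist_force: [-0.0, -0.1, -1.4]
opening: -0.0001
-140 470 [188. 509.]
-125 276 [127. 505.]
-110 329 [105. 503.]
-95 399 [113. 341.]
-80 950 [198. 384.]
-65 472 [120. 391.]
-50 252 [ 45. 315.]
-35 131 [41. 43.]
-20 132 [39. 41.]
-5 130 [37. 39.]
10 131 [35. 37.]
25 130 [32. 34.]
40 127 [30. 33.]
1197 ((-35.99598693847656, 1.7528457641601562), (176.82936096191406, 43.41992950439453), 3.9385035037994385)
12.05 [ 0.50021708 -0.23557269  0.02536794] [-90.50981599  -0.09931309 -34.90243478] -1.0218597362749536e-05
```

```bash
cat > foot.py <<'E'
from h import *
for n in("scene","side"):
    rgb,d,W=snap(n)
    R=W.reshape(-1,3); D=R[:,:2]-[.588,-.302]; X=D@[.777,-.629]; Y=D@[.629,.777]
    m=(abs(Y)<.035)&(X>-.01)&(X<.062)&(R[:,2]>.022)&(R[:,2]<.045)
    print(n,m.sum(),"foot top edge x",np.round(np.percentile(X[m],[90,97,99,100])*1e3,1),"y",np.round(np.percentile(Y[m],[2,98])*1e3,1))
    t=(abs(Y)<.04)&(R[:,2]>.036)&(R[:,2]<.045)&(X>.05)&(X<.1);print(" stop top x",np.round(np.percentile(X[t],[2,10,50,98])*1e3,1))
E
python3 foot.py
```

```text
scene 545 foot top edge x [48.2 52.8 54.5 56. ] y [-16.5  24.6]
 stop top x [67.4 68.2 72.1 77. ]
side 558 foot top edge x [46.1 50.7 52.1 53.3] y [-15.3  25.4]
 stop top x [65.2 65.7 70.  75. ]
```

```bash
python3 -m jog '[[1,0.07,-0.05,0,0,0,0],[1,0.13,-0.09,0,0,0,0],[1,0.2,-0.14,0,0,0,0],[1,0.26,-0.18,0,0,0,0],[1,0.33,-0.23,0,0,0,0]]'
python3 foot.py
python3 -m jog '[[1,0.02,-0.01,0,0,0,0],[1,0.03,-0.02,0,0,0,0]]'
```

```text
time: 12.65
ee_pos: [0.5081, -0.2411, 0.0253]
tcp_rot: [-90.5, -0.1, -34.9]
wrist_force: [-1.2, 1.3, -0.7]
opening: 0.0001
scene 603 foot top edge x [54.2 59.6 61.2 62. ] y [-16.3  25. ]
 stop top x [67.4 68.1 72.2 77. ]
side 641 foot top edge x [53.8 59.6 61.2 61.9] y [-15.7  25.2]
 stop top x [65.3 65.8 69.8 75. ]
time: 12.95
ee_pos: [0.5087, -0.2415, 0.0254]
tcp_rot: [-90.5, -0.1, -34.9]
wrist_force: [-0.7, 0.6, -0.3]
opening: -0.0001
```

```bash
for i in 1 2; do python3 -m jog '[[1,0.02,-0.01,0,0,0,0],[1,0.03,-0.02,0,0,0,0],[1,0.03,-0.02,0,0,0,0]]' | grep -v rot; done
```

```text
time: 13.25
ee_pos: [0.5094, -0.242, 0.0253]
wrist_force: [-0.7, -0.1, -0.2]
opening: -0.0002
time: 13.55
ee_pos: [0.5097, -0.2421, 0.0252]
wrist_force: [-4.9, 2.8, 0.2]
opening: 0.0001
```

```bash
python3 -m jog '[[1,-0.16,0.11,0,0,0,0],[1,-0.4,0.28,0,0,0,0],[1,-0.8,0.57,0,0,0,0],[1,-1.1,0.77,0.3,0,0,0],[1,-1.3,0.9,1,0,0,0]]'
python3 -m jog '[[1,-0.8,0.6,1.2,0,0,0],[1,-1.6,1.2,2.4,0,0,0],[1,-2.4,1.8,3.6,0,0,0],[1,-3,2.2,4,0,0,0],[1,-3,2.2,4,0,0,0]]'
sed -i 's/X<.062/X<.066/' foot.py; python3 foot.py; python3 post.py
python3 - <<'E'
from h import *
rgb,d,W=snap("side")
m=cv2.resize(rgb[180:360,260:460],None,fx=3,fy=3);cv2.imwrite("pics/s8.png",m[:,:,::-1])
for l in("red_pot","steel_block","pliers"):
    r=bot.regions_of("side",l)
    if r: p=W[r[0]["pixels"]&(d>0)]; print(l,np.round(np.percentile(p,[3,50,97],axis=0),3).tolist())
E
```

```text
time: 14.05
ee_pos: [0.4763, -0.2192, 0.05]
tcp_rot: [-90.5, 0.0, -34.9]
wrist_force: [0.7, -0.8, 0.3]
opening: 0.0
time: 14.55
ee_pos: [0.4025, -0.1645, 0.1533]
tcp_rot: [-90.4, -0.4, -34.9]
wrist_force: [0.3, 0.6, -0.1]
opening: 0.0002
scene 628 foot top edge x [57.5 63.1 64.9 65.8] y [-16.2  25.2]
 stop top x [67.4 68.1 72.3 77. ]
side 703 foot top edge x [59.4 65.2 65.4 66. ] y [-16.1  25.8]
 stop top x [65.3 65.8 69.9 74.9]
-140 0 
-125 0 
-110 0 
-95 0 
-80 115 [47. 49.]
-65 142 [45. 47.]
-50 152 [43. 45.]
-35 132 [41. 44.]
-20 132 [39. 41.]
-5 132 [38. 39.]
10 131 [35. 38.]
25 133 [34. 36.]
40 131 [32. 34.]
1138 ((-12.222846984863281, 3.4291419982910156), (144.92855834960938, 43.29965591430664), 3.8260600566864014)
14.7 [ 0.40304527 -0.16522486  0.15001001] [-90.51183828  -0.10706081 -34.89824852] -0.00018483427544253286
red_pot [[0.425, 0.01, 0.004], [0.437, 0.018, 0.027], [0.453, 0.043, 0.037]]
steel_block [[0.523, -0.471, 0.002], [0.557, -0.438, 0.016], [0.593, -0.4, 0.018]]
pliers [[0.388, -0.383, 0.0], [0.446, -0.343, 0.008], [0.501, -0.289, 0.011]]
```

View pics/s8.png

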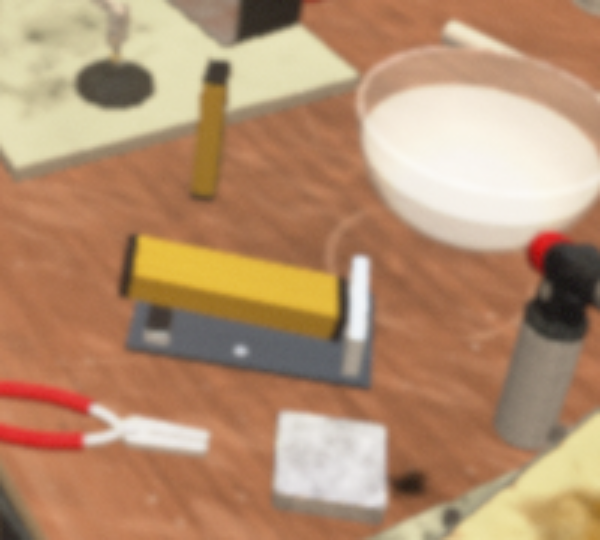

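```bash
python3 -c "
from workcell import bot
print(bot.job_done())"
```

```text
the job is handed in; nothing more can be done
None
```

I tipped the post over between the loosely straddling fingers and let it down on the lower finger until it lay on the padded bar. I then pushed its end with the closed fingers until the foot met the stop, backed the arm well clear and handed the job in at about 15 s. No verdict was reported.

**Last checks, from the camera images:**
- **Post:** it lies about 7° above level. The foot's top edge is at x ≈ 65–66 mm, against the stop face at 66 mm. The foot is about 7 mm off the rest's middle line and the post is about 4° out of line with the rest.
- **Pushing force:** the final push against the stop reached about 6 N at the wrist, and no reading during the job was higher than that.
- **Other objects:** the steel block and pliers match their starting positions to within 3 mm. The pot's middle reading shifted about 5 mm, but its edges mostly agree within 2 mm and nothing went near it, so I put that down to measurement noise.

**What went wrong on the way:**
- I typed one row during the tipping too short and corrected it in the next move.
- The withdrawal stopped short, apparently at the arm's reach limit, so I turned the tool upright before the push.

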